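# Check both corner springs of a rocking-plate balance

### The arm

A 6-joint arm with a two-finger parallel gripper is mounted at the origin on the work surface; the furniture and walls round the work are solid. World frame = base frame: x ahead of the robot, y to its left, z up, the work surface at z = 0. Lengths are in mm, angles in rad, forces in N, time in s.
With the tool pointing down it reaches from about 275 to 850 mm from the base axis. Payload 5.2 kg.
Tool frame: the origin (TCP) lies midway between the tips of the shut fingers; the grasp point (between the pads) lies 19 mm behind it (tcp_to_grasp is the distance from the TCP to the grasp point, in mm); z points along the fingers, y is the line along which they close (so a half turn about z gives the same grasp; the last joint's range is limited). The gripper opens to 85 mm and grips with 20 to 120 N. Pads are 22 mm wide; open, the fingers measure 114 mm over their backs; the gripper's body (76 mm by 85 mm) begins 54 mm behind the grasp point. The pads swing forward as they close: fully open they stand 13 mm farther back than shut.
Start: joints at [-1.426, 0.259, 1.535, -0, 1.348, -0.203], TCP at [187.478, -517.066, 203.81] pointing down, gripper open.
Joint ranges: [-3.14, 3.14], [-0.91, 2.08], [0.19, 2.58], [-1.22, 4.36], [0.22, 2.71], [-3.12, 3.12]. Speed limits (rad/s): [2.57, 2.57, 3.14, 3.14, 3.14, 3.14].

### API

Orientations are given as a unit quaternion [w, x, y, z].
In Python, from cell import move_to, movel, goto_joints, grip, wait, solve_ik, sense, get_image, MotionError, job_done, tcp_to_grasp gives the robot as it stands. Calls block until the motion is done:
- move_to(position, orientation): joint-space move of the TCP to a pose.
- movel(position, rot=None, velocity=150, max_force=None): straight line of the TCP; rot=None keeps the orientation; velocity is the mean speed in mm/s. With max_force (N) it stops when the force on the tool has changed by that much, and returns True; else False.
- goto_joints(angles): joint-space move.
- grip(opening, effort=None): finger opening in mm; effort is the grip in N (None keeps the last); returns when the fingers have stopped.
- wait(seconds).
- solve_ik(position, orientation): joint angles nearest the present ones, or None.
- sense(): the state.
- get_image(name): name is "scene" or "top" or "wrist"; returns a dict with "frame" (480x640x3 uint8, red, green, blue), "fx", "fy", "cx", "cy" (pixels), "extrinsics" (4x4, takes a point from world to camera coordinates). Camera axes: x right, y up, looking along -z (the intrinsics and any distortion apply to the point x, -y, -z); pixel columns grow to the right and rows downward; lengths in mm; the calibration is good to about 2 mm. A picture is of the moment at which its call begins. There is no depth.
A pose or a line that the arm cannot do raises MotionError and nothing moves.
- job_done(): hands the job in; it is judged then, once.
The state is a dict: "time": time; "joints": joint angles; "qvel": joint speeds; "joint_torque": joint torques, N m; "ee_pos": TCP position; "orientation": TCP orientation; "force": force on the tool from outside, world axes, zero at the start; "wrist_torque": the same for the moment, N m; "grip_width": finger opening in mm; "gripper_force": force on a finger pad.
Only numpy, scipy, OpenCV 4.12 (cv2) and the standard library are available. Lean on these libraries where they do the work, as an engineer would, in place of code of your own. Each camera call takes 0.05 s, during which the arm holds its last target. There are 200 camera calls.

### The job

Check the springs of the kitchen balance. With a fingertip, press down on the blue corner pad until the needle points at the blue marker on the dial, keep it there for about a second without pushing the needle past the marker, and let the plate spring back so the needle stands at zero; then do the same with the red corner pad and the red marker. Only press the pads: do not touch the needle or the markers, pick nothing up, and leave the spools, the pepper mill and the small pot where they stand.

Things in the scene. Friction and masses are not known exactly. Their poses are not given: they have to be found in the camera images.
- balance: the balance: fixed grey base 190 x 250 x 14 mm (x -90 to +100, y -125 to +125 mm) with a rocking aluminium plate and, at the back, an upright dial board 136 mm wide, face at x = +82 mm, top 196 mm above the worktop. Origin on the worktop under the plate's middle; z up, x from the front (pads) to the back (dial), y to the left seen from the front. Place and yaw vary.
- plate (a joint): tilt of the plate (rad) about the balance's x axis, 52 mm above the worktop. 0 = level, needle at zero; positive = right (red) corner down, needle to the right; negative = left (blue) corner down, needle to the left; stops at +-0.27. Springs level it: 3.4 N m per rad, about 5 N on a pad at 0.13 rad, the pad 11 mm down. Plate 126 x 210 x 8 mm, top 60 mm above the worktop.
- pad_left: blue round pad on the front left corner of the plate, 32 mm across, 6 mm high. Origin at the centre of its underside, its top 6 mm above that (66 mm above the worktop when level). At (-45, +85) mm from the balance's origin. Turns with the plate.
- pad_right: red round pad on the front right corner of the plate, the same size, at (-45, -85) mm from the balance's origin. Turns with the plate.
- needle: thin black needle that stands up from the back edge of the plate before the dial and turns with the plate. Origin on the rocking axis.
- needle_tip (a point): tip of the needle, 105 mm above the rocking axis (157 mm above the worktop at zero). Swings 1.2 mm sideways for each 1 mm that a pad sinks, toward the pad that is pressed.
- zero_mark (a point): where the needle tip stands at zero: on the middle of the dial below its longest black tick. Axes as the balance.
- mark_left_point (a point): point on the blue marker (left half of the dial), level with the needle tip, at the middle of the marker's 8 mm width; the needle points at the marker when needle_tip is here. Turns with the marker about the plate's rocking axis, 105 mm from it. x axis out of the back of the dial, y to the device's left.
- mark_right_point (a point): point on the red marker (right half of the dial), level with the needle tip, at the middle of the marker's 8 mm width; the needle points at the marker when needle_tip is here. Turns with the marker about the plate's rocking axis, 105 mm from it. x axis out of the back of the dial, y to the device's left.
- mark_left (a joint): angle of the blue marker (rad), same zero and sense as plate: the needle is on it when plate equals it. Between -0.17 and -0.09; stiff, stays put.
- mark_right (a joint): angle of the red marker (rad), same zero and sense as plate; between 0.09 and 0.17.
- green_spool: loose green thread spool, upright, 29 mm across, 50 mm high, beside the balance. Origin under its centre.
- red_spool: loose red thread spool, upright, 29 mm across, 46 mm high. Origin under its centre.
- pepper_mill: loose clear mill with grey cap, 44 mm across, 90 mm high. Origin under its centre.
- small_pot: loose round cream pot with red bands, 63 mm across, 34 mm high. Origin under its centre.
Mind the look-alikes: they are no part of the job. Leave any brown or orange look-alike of the small_pot alone.

How it is judged:
By the outcome, as a careful person would: the job done as asked, in the order asked, and still so for the second after the job is handed in, with the robot touching nothing.
It also fails if it takes over 54 s, if anything falls off the work surface, if the arm or the gripper's body presses on something with over 40 N, if the wrist force passes 120 N, or if a joint passes its speed limit or range.

## Working session

There is one attempt and no reset: what is moved stays moved. The work goes in short steps, each a Python script; the robot and the scene stay as the last script left them, time stands still between calls to the robot, and variables do not carry over. Pictures are saved under pics/ and viewed, at most 10 in all, crops included, and the job is handed in when it is done.

```bash
mkdir -p pics; ls
python3 - <<'E'
from cell import *
import cv2
for n in("scene","top"):
    g=get_image(n); cv2.imwrite(f"pics/{n}0.png",g["frame"][:,:,::-1]); print(n,g["fx"],g["cx"],g["cy"],g["extrinsics"],[k for k in g])
s=sense();print(s["time"],s["force"],s["orientation"])
E
```

```text
pics
scene 447.2100343050023 315.31106209794115 239.5091308298225 [[-7.67487085e-01 -6.40943498e-01  1.24501819e-02  4.73089467e+02]
 [ 4.48281367e-01 -5.22701368e-01  7.25139363e-01 -3.02425865e+02]
 [-4.58265633e-01  5.62116281e-01  6.88489576e-01 -8.57975702e+02]
 [ 0.00000000e+00  0.00000000e+00  0.00000000e+00  1.00000000e+00]] ['frame', 'fx', 'fy', 'cx', 'cy', 'extrinsics']
top 623.9550864931199 321.6432287957589 240.1282035748555 [[-2.28285685e-02 -9.99621391e-01 -1.53600460e-02  7.76976427e+01]
 [ 9.92885704e-01 -2.44653404e-02  1.16530794e-01 -5.54979535e+02]
 [-1.16862463e-01 -1.25905389e-02  9.93068297e-01 -1.33372858e+03]
 [ 0.00000000e+00  0.00000000e+00  0.00000000e+00  1.00000000e+00]] ['frame', 'fx', 'fy', 'cx', 'cy', 'extrinsics']
0.1 [ 0.0179864   0.53466951 -0.11438804] [-8.30484805e-04  9.84913817e-01  1.73043580e-01  4.46304029e-05]
```

View pics/scene0.png

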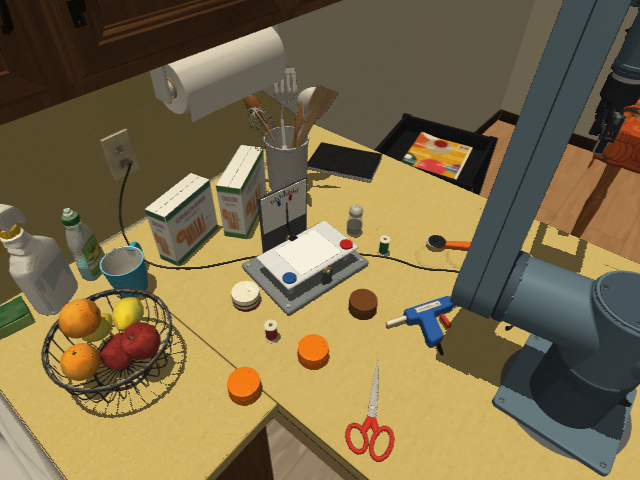

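View pics/top0.png

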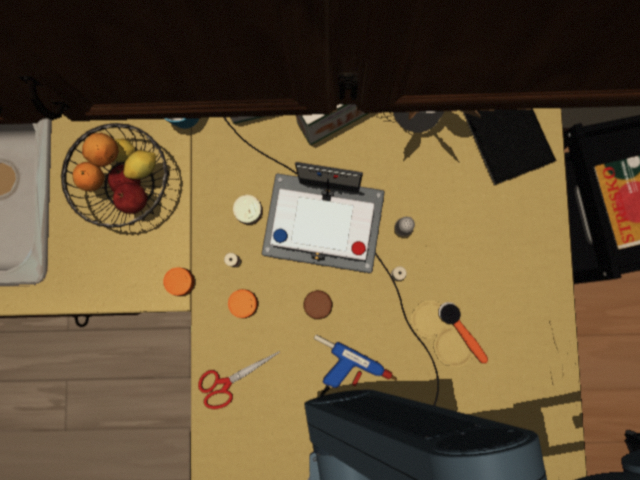

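The scene view shows the balance with its dial near (284,215), the blue pad at (289,278) and the red pad at (346,244). The top view shows the blue pad at (280,236), the red pad at (358,248), the mill at (405,226) and a spool at (400,273).

```bash
cat > h.py <<'E'
import numpy as np, cv2
from cell import *
from scipy.spatial.transform import Rotation as R
def ray(g,uv):
    E=np.array(g["extrinsics"]);d=np.array([(uv[0]-g["cx"])/g["fx"],-(uv[1]-g["cy"])/g["fy"],-1])
    r=E[:3,:3].T; return -r@E[:3,3], r@d
def onplane(g,uv,p,n):
    o,d=ray(g,uv); p=np.array(p,float);n=np.array(n,float); return o+d*((p-o)@n)/(d@n)
def proj(g,P):
    E=np.array(g["extrinsics"]);c=E[:3,:3]@np.array(P)+E[:3,3]
    return np.array([g["cx"]+g["fx"]*c[0]/-c[2], g["cy"]-g["fy"]*c[1]/-c[2]])
def blobs(f,col,roi=None,amin=3):
    f=f.astype(int);r,gg,b=f[...,0],f[...,1],f[...,2]
    m=(b>r+40)&(b>gg+25) if col=="blue" else (r>gg+70)&(r>b+60)
    m=m.astype(np.uint8)
    if roi: k=np.zeros_like(m);k[roi[1]:roi[3],roi[0]:roi[2]]=1;m*=k
    n,l,s,c=cv2.connectedComponentsWithStats(m)
    return [(np.round(c[i],2),s[i].tolist()) for i in range(1,n) if s[i][4]>=amin]
def q(Rm): x=R.from_matrix(Rm).as_quat();return [x[3],x[0],x[1],x[2]]
def Rq(o): return R.from_quat([o[1],o[2],o[3],o[0]]).as_matrix()
E
python3 - <<'E'
from h import *
g=get_image("top");s=get_image("scene");w=get_image("wrist")
P={}
for c in("blue","red"):
    bt=blobs(g["frame"],c,(262,180,382,272)); bs=blobs(s["frame"],c,(245,180,370,310)); print(c,bt,bs)
    t=max(bt,key=lambda b:b[1][4])[0]; P[c]=onplane(g,t,[0,0,66],[0,0,1]); 
    t2=max(bs,key=lambda b:b[1][4])[0]; print(P[c],onplane(s,t2,[0,0,66],[0,0,1]))
print(np.linalg.norm(P["blue"]-P["red"]))
S=sense();E=np.array(w["extrinsics"]);Rt=Rq(S["orientation"])
print("cam in tool R\n",Rt.T@E[:3,:3].T.round(4),"pos",Rt.T@(-E[:3,:3].T@E[:3,3]-S["ee_pos"]),w["fx"],w["cx"],w["cy"])
for n,uv in dict(mill=(405,226),spool=(400,273),sp2=(232,260),pot=(247,209)).items(): print(n,onplane(g,uv,[0,0,40],[0,0,1]))
E
```

```text
blue [(array([279.83, 235.1 ]), [274, 229, 13, 13, 128])] [(array([278.  , 200.33]), [277, 200, 3, 2, 3]), (array([288.83, 277.21]), [283, 272, 13, 11, 115])]
[565.83451793 153.37060482  66.        ] [563.80158583 155.15999684  66.        ]
red [(array([358.01, 247.86]), [352, 242, 13, 13, 139])] [(array([289.38, 195.88]), [289, 194, 3, 6, 8]), (array([345.92, 243.56]), [340, 239, 13, 10, 100])]
[534.28345845 -13.0628501   66.        ] [532.56434054 -11.85558638  66.        ]
169.39765132016768
cam in tool R
 [[ 5.02569808e-04  9.49851485e-01  3.12699169e-01]
 [ 1.00004384e+00 -7.38319255e-04  6.46298866e-04]
 [ 8.08266721e-04  3.12699924e-01 -9.49835418e-01]] pos [  80.23248384   -0.49512915 -170.9684386 ] 333.8594798305338 318.59745003525336 234.59728207001453
mill [ 582.38164897 -118.02175045   40.        ]
spool [ 480.14725417 -103.30237105   40.        ]
sp2 [517.12827629 260.43899577  40.        ]
pot [628.70243087 226.74844558  40.        ]
```

```bash
cat >> h.py <<'E'
B=np.array([565.,154.2,66]);D=np.array([533.5,-12.5,66])
yb=(B-D)/np.linalg.norm(B-D); zb=np.array([0,0,1.]); xb=np.cross(yb,zb)
O=(B+D)/2+45*xb; O[2]=0
def W(x,y,z): return O+x*xb+y*yb+z*zb
def ori(t):
    z=-np.cos(t)*zb+np.sin(t)*xb; x=-np.cos(t)*xb-np.sin(t)*zb
    return q(np.column_stack([x,np.cross(z,x),z]))
E
python3 - <<'E'
from h import *
print(O,xb)
for t in (0.4,0.5,0.6):
    for p in ((-120,0,170),(-45,85,66),(-45,-85,66)):
        print(t,p,np.round(solve_ik(W(*p),ori(t)) if solve_ik(W(*p),ori(t)) is not None else 9,2))
move_to(W(-120,0,170),ori(.5)); grip(0)
w=get_image("wrist"); cv2.imwrite("pics/w1.png",w["frame"][:,:,::-1])
print(sense()["time"],proj(w,W(78,0,157)))
for c in("blue","red"):print(c,blobs(w["frame"],c))
E
```

```text
[593.46749319  62.49456487   0.        ] [ 0.98261096 -0.18567634  0.        ]
0.4 (-120, 0, 170) [ 0.   -0.06  2.06 -0.11  0.75 -1.31]
0.4 (-45, 85, 66) [ 0.16  0.29  1.97 -0.27  0.52 -1.01]
0.4 (-45, -85, 66) [-0.25  0.18  2.12  0.06  0.44 -1.68]
0.5 (-120, 0, 170) [ 0.03 -0.1   2.14 -0.18  0.61 -1.24]
0.5 (-45, 85, 66) [ 0.19  0.27  2.05 -0.49  0.39 -0.78]
0.5 (-45, -85, 66) [-0.26  0.16  2.22  0.13  0.27 -1.76]
0.6 (-120, 0, 170) [ 0.05 -0.13  2.23 -0.3   0.47 -1.11]
0.6 (-45, 85, 66) [ 0.22  0.27  2.13 -0.91  0.29 -0.33]
0.6 (-45, -85, 66) 9
3.425 [318.00472582 379.82982404]
blue [(array([408.35, 231.86]), [392, 220, 34, 24, 586])]
red [(array([535.65,  38.21]), [487, 0, 103, 85, 6578]), (array([228.18, 231.97]), [212, 220, 34, 24, 611])]
```

View pics/w1.png

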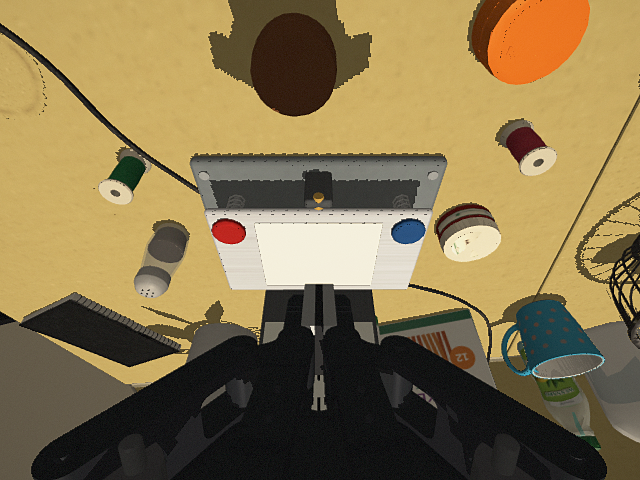

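The wrist view shows the blue pad at (408,232) and the red pad at (228,232), but the gripper hides the dial. I'll turn the tool a quarter turn so the camera sits beside it.

```bash
cat >> h.py <<'E'
def ori2(t,s=1):  # camera toward s*yb
    z=-np.cos(t)*zb+np.sin(t)*xb; x=s*yb
    return q(np.column_stack([x,np.cross(z,x),z]))
E
python3 - <<'E'
from h import *
for t in (0.,.3,.5,.55):
    for s in(1,-1):
      for p in ((-60,-80*s,130),(-45,85,66),(-45,-85,66)):
        k=solve_ik(W(*p),ori2(t,s)); print(t,s,p,None if k is None else np.round(k,2))
ok=0
for s in(1,-1):
  for t in(.55,.5):
    try: move_to(W(-60,-80*s,135),ori2(t,s)); ok=1; print(s,t); break
    except MotionError as e: print(e)
  if ok: break
w=get_image("wrist"); cv2.imwrite("pics/w2.png",w["frame"][:,:,::-1])
print(sense()["time"],proj(w,W(82,0,157)),proj(w,W(82,0,52)))
for c in("blue","red"):print(c,blobs(w["frame"],c))
E
```

```text
0.0 1 (-60, -80, 130) [-0.22  0.27  1.71 -0.    1.16 -0.04]
0.0 1 (-45, 85, 66) [ 0.08  0.44  1.62 -0.    1.07  0.26]
0.0 1 (-45, -85, 66) [-0.23  0.36  1.76 -0.    1.02 -0.05]
0.0 -1 (-60, 80, 130) [ 0.07  0.35  1.59 -0.    1.2  -2.88]
0.0 -1 (-45, 85, 66) [ 0.08  0.44  1.62 -0.    1.07 -2.88]
0.0 -1 (-45, -85, 66) [-0.23  0.36  1.76 -0.    1.02  3.1 ]
0.3 1 (-60, -80, 130) [-0.24  0.09  1.98  0.02  0.77 -0.06]
0.3 1 (-45, 85, 66) [ 0.14  0.31  1.89 -0.15  0.66  0.43]
0.3 1 (-45, -85, 66) [-0.25  0.21  2.03  0.03  0.6  -0.08]
0.3 -1 (-60, 80, 130) [ 0.14  0.2   1.85 -0.13  0.81 -2.74]
0.3 -1 (-45, 85, 66) [ 0.14  0.31  1.89 -0.15  0.66 -2.71]
0.3 -1 (-45, -85, 66) [-0.25  0.21  2.03  0.03  0.6   3.06]
0.5 1 (-60, -80, 130) [-0.25  0.01  2.16  0.06  0.47 -0.11]
0.5 1 (-45, 85, 66) [ 0.19  0.27  2.05 -0.49  0.39  0.79]
0.5 1 (-45, -85, 66) [-0.26  0.16  2.22  0.13  0.27 -0.19]
0.5 -1 (-60, 80, 130) [ 0.2   0.14  2.01 -0.35  0.54 -2.5 ]
0.5 -1 (-45, 85, 66) [ 0.19  0.27  2.05 -0.49  0.39 -2.35]
0.5 -1 (-45, -85, 66) [-0.26  0.16  2.22  0.13  0.27  2.96]
0.55 1 (-60, -80, 130) [-0.25 -0.    2.21  0.09  0.39 -0.13]
0.55 1 (-45, 85, 66) [ 0.21  0.27  2.09 -0.66  0.33  0.98]
0.55 1 (-45, -85, 66) None
0.55 -1 (-60, 80, 130) [ 0.21  0.14  2.05 -0.45  0.48 -2.39]
0.55 -1 (-45, 85, 66) [ 0.21  0.27  2.09 -0.66  0.33 -2.16]
0.55 -1 (-45, -85, 66) None
1 0.55
4.5083 [523.79093305 126.63694871] [404.86056872 126.00847425]
blue [(array([284.54,   2.95]), [269, 0, 30, 9, 173]), (array([552.21,  92.98]), [550, 87, 5, 13, 48])]
red [(array([524., 144.]), [523, 144, 3, 1, 3]), (array([531.  , 145.33]), [530, 145, 3, 2, 3]), (array([535., 146.]), [534, 146, 3, 1, 3]), (array([540.62, 152.25]), [537, 147, 8, 12, 52]), (array([288.02, 242.59]), [270, 223, 37, 40, 1119])]
```

View pics/w2.png

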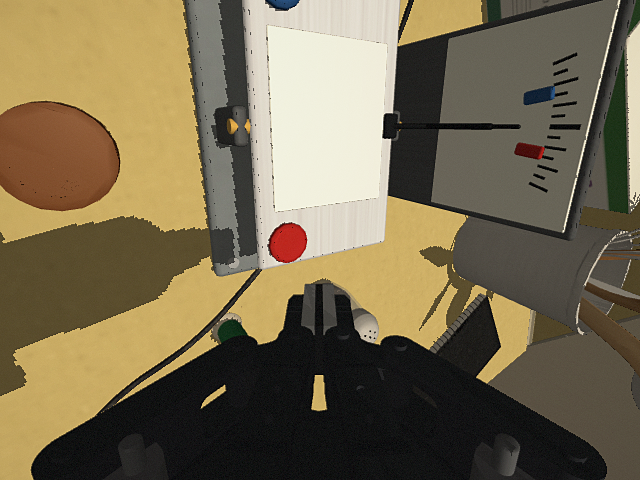

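The wrist view shows the dial clearly. The needle tip is at (519,126), the blue marker spans x 523–554 around row 95, the red marker spans x 515–545 around row 151, and the zero tick is at row 127. Next I'll compute the marker angles.

```bash
cat >> h.py <<'E'
def angplane(g,pts,x,roll0=0.):
    P=np.array([onplane(g,p,W(x,0,0),xb) for p in pts])-O
    return P@yb, P[:,2]
def needle(g,x=78,zr=(75,148)):
    """fit needle: dark pixels between predicted corridor; returns line angle (0 level, + right), offset at axis"""
    f=g["frame"].max(2); pts=[]
    for z in np.arange(zr[0],zr[1],1.0):
        # scan across dial at height z
        ys=np.arange(-32,32,.25); uv=np.array([proj(g,W(x,y,z)) for y in ys])
        if (uv[:,0]>637).any() or (uv<1).any() or (uv[:,1]>477).any(): continue
        v=cv2.remap(f,uv[:,0].astype(np.float32)[None],uv[:,1].astype(np.float32)[None],cv2.INTER_LINEAR)[0].astype(float)
        d=np.clip(np.median(v)*.6-v,0,None)
        if np.median(v)<70 or d.sum()==0 or (d>0).sum()>30: continue
        pts.append((z,(ys*d).sum()/d.sum()))
    pts=np.array(pts)
    if len(pts)<6: return None
    a=cv2.fitLine(pts.astype(np.float32),cv2.DIST_HUBER,0,.01,.01).ravel()
    s=a[1]/a[0]; return dict(ang=-np.arctan(s),yaxis=a[3]+s*(52-a[2]),n=len(pts),z=(pts[0,0],pts[-1,0]))
E
python3 - <<'E'
from h import *
w=get_image("wrist");f=w["frame"].astype(int)
hsv=cv2.cvtColor(w["frame"],cv2.COLOR_RGB2HSV);H,S,V=cv2.split(hsv)
for c,m in dict(blue=(H>95)&(H<130)&(S>110),red=((H<10)|(H>170))&(S>110)).items():
    m=m.copy();m[:, :505]=0;m[:,565:]=0;m[:75]=0;m[175:]=0
    n,l,s,cc=cv2.connectedComponentsWithStats(m.astype(np.uint8));i=1+np.argmax(s[1:,4])
    ys_,xs_=np.where(l==i);pts=np.c_[xs_,ys_]
    rect=cv2.minAreaRect(pts.astype(np.float32));print(c,s[i],rect)
    for x in(82,76):
        y,z=angplane(w,pts,x);a=np.arctan2(-y,z-52);print(x,"mean ang",a.mean(),np.percentile(a,[2,98]),"y",y.mean(),"z",z.min(),z.max())
print("tip",[angplane(w,[(519.5,126)],x) for x in(66,70,74,78)], "tick",angplane(w,[(551,126.5),(580,127)],82))
for x in(66,70,74,78):print(x,needle(w,x))
cv2.imwrite("pics/c3.png",cv2.resize(w["frame"][70:180,480:600,::-1],None,fx=5,fy=5,interpolation=0))
E
```

```text
blue [524  87  31  18 391] ((538.5292358398438, 95.63658142089844), (12.920961380004883, 31.91826820373535), 77.90524291992188)
82 mean ang -0.16476373676692888 [-0.19789049 -0.13205459] y 18.388269629858854 z 153.5299663436404 171.4617747251918
76 mean ang -0.15651079707739726 [-0.18774874 -0.12540681] y 17.93740641890889 z 156.83487479669358 174.3020710265368
red [514 143  31  17 371] ((528.75, 150.75), (28.829072952270508, 13.335897445678711), 11.309932708740234)
82 mean ang 0.130555073159871 [0.0960249  0.16579603] y -14.58157236282894 z 153.68239881140636 171.86473874332032
76 mean ang 0.12360420858213847 [0.09073684 0.15664232] y -14.178188812729298 z 156.98335774774978 174.6945942695053
tip [(array([0.62672881]), array([163.09244333])), (array([0.62004191]), array([160.90307618])), (array([0.61335501]), array([158.71370903])), (array([0.60666812]), array([156.52434187]))] tick (array([0.3788638 , 0.17955633]), array([173.30316103, 188.56035383]))
66 {'ang': np.float32(0.00229397), 'yaxis': np.float32(0.404041), 'n': 45, 'z': (np.float64(103.0), np.float64(147.0))}
70 {'ang': np.float32(0.00211433), 'yaxis': np.float32(0.37081048), 'n': 48, 'z': (np.float64(100.0), np.float64(147.0))}
74 {'ang': np.float32(0.0022455773), 'yaxis': np.float32(0.35879356), 'n': 51, 'z': (np.float64(97.0), np.float64(147.0))}
78 {'ang': np.float32(0.0016652623), 'yaxis': np.float32(0.29903102), 'n': 55, 'z': (np.float64(93.0), np.float64(147.0))}
```

View pics/c3.png

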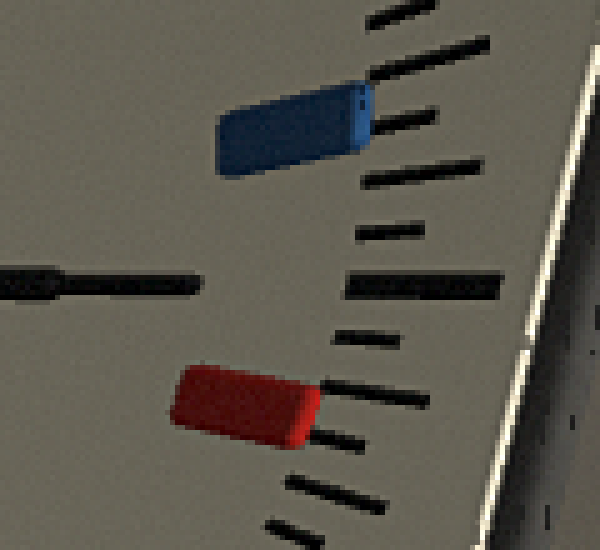

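The crop shows the blue marker lined up with the third left tick, at about -0.156, and the red marker between the second and third right ticks, at about +0.130. This agrees with the ray-cast angles. Next I'll press the blue pad, using the wrist view of the needle for feedback.

```bash
cat > press.py <<'E'
import sys
from h import *
side,target=sys.argv[1],float(sys.argv[2])   # target: magnitude
s=-1 if side=="blue" else 1; y=85*-s; sg=s
move_to(W(-40,y,105),ori2(.45,s))
w=get_image("wrist"); n0=needle(w,77.5); print("zero",n0,sense()["time"])
z0=n0["ang"]
hit=movel(W(-40,y,58),velocity=30,max_force=1.5); z=float(sense()["ee_pos"][2]); print("contact",hit,z,sense()["force"])
def meas():
    n=needle(get_image("wrist"),77.5); return None if n is None else sg*(n["ang"]-z0),n
a=0
for k in range(7):
    z-= 3.5 if k==0 else float(np.clip((target-a)*85*.93,-1.5,6.5))
    movel(W(-40,y,z),velocity=35); wait(.08)
    a,n=meas(); F=sense()["force"]; print(round(z,2),a,n["n"],n["z"],F.round(2),sense()["time"])
    if k and abs(target-a)<.004: break
    if k>2 and target-a<.006: break
t=sense()["time"]
wait(.5);print(meas()[0]);sc=get_image("scene");wr=get_image("wrist");wait(.5)
print("held",sense()["time"]-t)
movel(W(-40,y,105),velocity=120);wait(.5)
n=needle(get_image("wrist"),77.5);print("released",n["ang"]-z0,sense()["time"])
im=cv2.resize(sc["frame"][170:310,235:375],None,fx=3.4,fy=3.4)
cv2.imwrite(f"pics/{side}.png",np.hstack([im,cv2.resize(wr["frame"][:,320:],(320,476))])[:,:,::-1])
E
python3 press.py blue 0.153
```

```text
zero {'ang': np.float32(0.0016393772), 'yaxis': np.float32(0.31918097), 'n': 54, 'z': (np.float64(94.0), np.float64(147.0))} 6.6917
contact False 58.23651000130617 [-0.53383849  0.13819183 -0.19657526]
54.74 0.0032347431 30 (np.float64(92.0), np.float64(121.0)) [-0.08  0.25 -0.28] 8.7917
48.24 0.0054370756 24 (np.float64(92.0), np.float64(115.0)) [-0.46  0.4   0.1 ] 9.2583
41.74 0.013794722 17 (np.float64(92.0), np.float64(108.0)) [-0.79  0.23  0.58] 9.725
35.24 0.09192532 11 (np.float64(92.0), np.float64(102.0)) [-2.01  3.25  3.36] 10.1917
30.41 0.14219502 7 (np.float64(92.0), np.float64(98.0)) [-3.07  4.54  4.98] 10.6167
29.55 0.15659012 6 (np.float64(92.0), np.float64(97.0)) [-4.08  4.59  5.77] 11.0
0.1360078
held 1.1500000000000004
released -0.0033940678 13.475
```

View pics/blue.png

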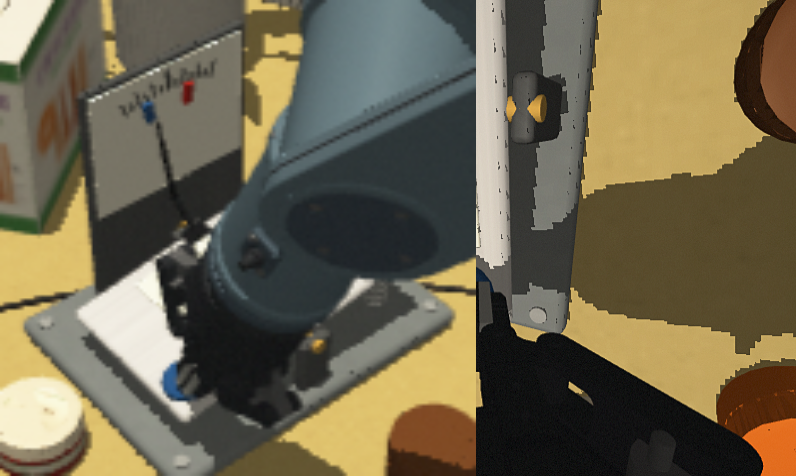

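The scene crop shows the needle on the blue marker at (150,110), with the finger beside the pad at (185,380). The contact height of 42 is too low for a pad whose top is at 66, so I'll check the finger tip position.

Run:
```python
from h import *
S=sense();print(S["ee_pos"],W(-40,85,105),S["joints"],S["grip_width"],S["orientation"],ori2(.45,-1))
w=get_image("wrist");s=get_image("scene")
a=w["frame"].copy();b=s["frame"].copy()
for g,f in((w,a),(s,b)):
    p=proj(g,S["ee_pos"]);print(p);cv2.drawMarker(f,tuple(int(v) for v in p),(0,255,0),0,8)
    for P in (W(-45,85,66),W(-45,-85,66)): cv2.drawMarker(f,tuple(int(v) for v in proj(g,P)),(255,0,255),0,8)
cv2.imwrite("pics/chk.png",np.hstack([cv2.resize(b[170:310,235:375],(480,480)),cv2.resize(a[:,:],(320,480))[:, :]])[:,:,::-1])
```

```text
[569.93344035 153.4684305  104.9245846 ] [569.94554337 153.4435499  105.        ] [ 0.1746461   0.22412818  1.95910822 -0.29671631  0.55383634 -2.55912382] 0.15435224255795565 [ 0.14232979 -0.62202337  0.7505529  -0.17175421] [np.float64(0.14236246025695592), np.float64(-0.6220086509427752), np.float64(0.7505523228454412), np.float64(-0.1717829407515432)]
[318.66506189 274.36522338]
[286.73442756 263.28299325]
```

View pics/chk.png

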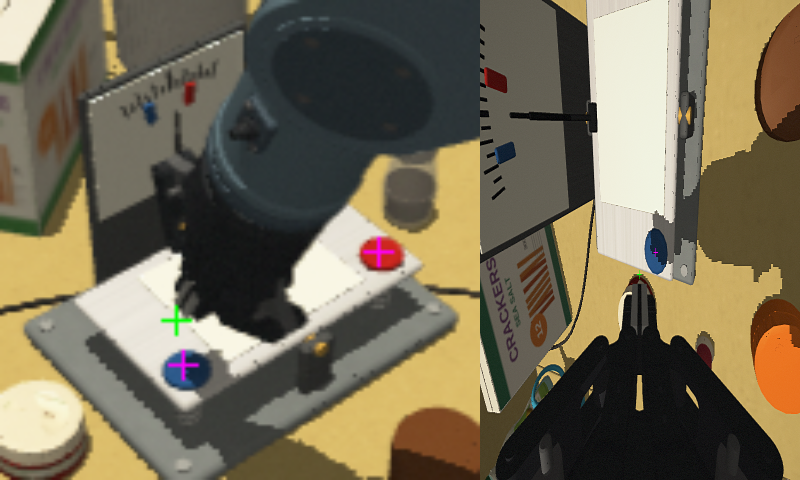

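The green mark in the scene crop (177,320) lies beyond the visible tip at (190,300), so the real tip falls short of the TCP along the tool. The needle view was also too short to trust. I'll repeat blue with a near-vertical tool, a force-found contact and the scene camera on the needle.

```bash
cat > press2.py <<'E'
import sys
from h import *
side,target=sys.argv[1],float(sys.argv[2])
s=-1 if side=="blue" else 1; y=85*-s; sg=s; T=.12; X=-45
N=lambda: needle(get_image("scene"),77.5,(95,156))
move_to(W(X,y,90),ori2(T,s)); wait(.2)
n0=N(); print("zero",n0,sense()["time"]); z0=n0["ang"] if n0 else 0
F0=sense()["force"].copy(); im0=get_image("scene")
hit=movel(W(X,y,40),velocity=28,max_force=1.2); zc=float(sense()["ee_pos"][2]); F=sense()["force"]-F0
print("contact",hit,zc,F.round(2)); im1=get_image("scene")
if hit:
    zc+=max(F[2],0)*85*.085/3.4      # undo the sinking at detection
    def meas(z):
        n=N(); F=sense()["force"]-F0
        k=np.arctan((zc-z)/85); f=F[2]*.085/3.4; sc=None if n is None else sg*(n["ang"]-z0)
        print(round(z,2),"scene",sc,n and n["n"],"kin",k,"force",f,F.round(1),sense()["time"]); return sc,k,f
    for a in (.75,1.0):
        z=zc-85*np.tan(a*target); movel(W(X,y,z),velocity=30); wait(.1); r=meas(z)
    im=get_image("scene");wr=get_image("wrist"); np.savez(f"pics/{side}2.npz",sc=im["frame"],wr=wr["frame"])
    t=sense()["time"]; wait(.9); meas(z)
movel(W(X,y,90),velocity=120); wait(.4); im2=get_image("scene")
n=N(); print("released",n and n["ang"]-z0,sense()["time"])
c=lambda f:cv2.resize(f[175:305,240:370],(390,390),interpolation=cv2.INTER_CUBIC)
L=[im0,im1]+([im] if hit else [])
cv2.imwrite(f"pics/{side}2.png",np.hstack([c(im1["frame"]),c((im if hit else im2)["frame"])])[:,:,::-1])
E
python3 press2.py blue 0.153
```

```text
zero None 14.3
contact False 40.15927462258737 [ 0.95  0.18 -0.03]
released None 17.4
```

View pics/blue2.png

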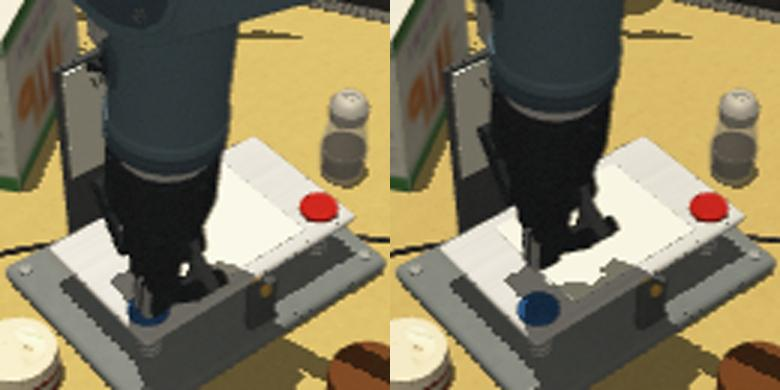

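The left crop, with the TCP at z=40, shows the finger only just reaching the blue pad at (148,315). So the real tip is about 25 mm short of the TCP, and the upright tool hides the needle. The earlier tilted press was near the pad's front rim. I'll tilt again with the offset corrected.

```bash
sed -i 's/T=.12; X=-45/T=.45; X=-32/; s/^move_to(W(X,y,90).*/move_to(W(X,y,100),ori2(T,s)); movel(W(X,y,52),velocity=120); wait(.15)/; s/W(X,y,40),velocity=28,max_force=1.2/W(X,y,30),velocity=25,max_force=1.2/; s/movel(W(X,y,90),velocity=120)/movel(W(X,y,52),velocity=60)/; s/^if hit:/if hit and n0:/; s/(im if hit/(im if hit and n0/; s/+(\[im\] if hit else \[\])//' press2.py
python3 press2.py blue 0.153
```

```text
zero {'ang': np.float32(-0.017746191), 'yaxis': np.float32(-4.2480764), 'n': 60, 'z': (np.float64(95.0), np.float64(154.0))} 18.6333
contact True 41.51104039577475 [ 0.12 -0.87  0.92]
33.67 scene 0.09990722 59 kin 0.11474999999999998 force 0.11317250929124573 [-1.1  3.1  4.5] 19.825
30.36 scene 0.13634078 57 kin 0.153 force 0.14463286432033656 [-1.8  2.7  5.8] 20.2333
30.36 scene 0.1372463 58 kin 0.153 force 0.16114575503697917 [-2.4  3.   6.4] 21.2833
released -0.0014613438 22.2917
```

View pics/blue2.png

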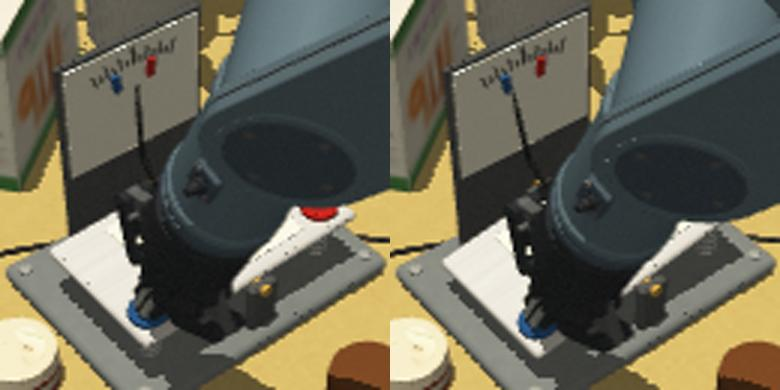

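The right crop shows the finger on the blue pad at (533,325) and the needle tip at (515,97), very close to the blue marker at (506,84). I'll check the gap numerically from the saved frame.

Run:
```python
from h import *
g=get_image("scene"); f=np.load("pics/blue2.npz")["sc"]; 
n=needle(g,77.5,(95,156)); print("zero now",n)
g["frame"]=f; m=needle(g,77.5,(95,156)); print("pressed",m)
y=lambda n,z:n["yaxis"]-np.tan(n["ang"])*(z-52)
print("tip y zero",y(n,157),"pressed",y(m,156))
H,S,V=cv2.split(cv2.cvtColor(f,cv2.COLOR_RGB2HSV))
for c,k in dict(blue=(H>95)&(H<130)&(S>90),red=((H<10)|(H>170))&(S>90)).items():
    k=k.copy();k[:190]=0;k[212:]=0;k[:,:265]=0;k[:,300:]=0
    v,u=np.where(k); P=np.c_[u,v]; w=S[v,u].astype(float)
    for x in(78,80,82):
        yy,zz=angplane(g,P,x);print(c,len(P),x,"y",np.average(yy,weights=w),"z",np.average(zz,weights=w),"ang rel zero",-np.arctan((np.average(yy,weights=w)-y(n,157))/(np.average(zz,weights=w)-52)))
```

```text
zero now {'ang': np.float32(-0.017833821), 'yaxis': np.float32(-4.244644), 'n': 60, 'z': (np.float64(95.0), np.float64(154.0))}
pressed {'ang': np.float32(-0.151898), 'yaxis': np.float32(-2.4833517), 'n': 58, 'z': (np.float64(95.0), np.float64(152.0))}
tip y zero -2.3718944 pressed 13.436669
blue 15 78 y 18.669837728544803 z 165.21418171817496 ang rel zero -0.18376099530868806
blue 15 80 y 17.323717923746585 z 163.28511026005347 ang rel zero -0.1751694367928885
blue 15 82 y 15.977598118948285 z 161.35603880193187 ang rel zero -0.16624716733589925
red 20 78 y -14.636660866116554 z 165.37475104302646 ang rel zero 0.10775993724048043
red 20 80 y -16.083344474390547 z 163.44616439906176 ang rel zero 0.12241685408145556
red 20 82 y -17.530028082664618 z 161.51757775509685 ang rel zero 0.1375344271173728
```

Run:
```python
from h import *
# recreate the w2 camera pose from the current tool->camera transform
w=get_image("wrist");S=sense();E=np.array(w["extrinsics"]);Tt=np.eye(4);Tt[:3,:3]=Rq(S["orientation"]);Tt[:3,3]=S["ee_pos"]
T2=np.eye(4);T2[:3,:3]=Rq(ori2(.55,1));T2[:3,3]=W(-60,-80,135)
w["extrinsics"]=E@Tt@np.linalg.inv(T2)
print(proj(w,W(82,0,157)))
def a(p,x=82):
    y,z=angplane(w,[(480+p[0]/5,70+p[1]/5)],x);return round(float(np.arctan2(-y[0],z[0]-52)),4),round(float(np.hypot(y[0],z[0]-52)),1)
for p in[(425,230),(482,165),(437,115),(488,43),(435,4),(500,286),(398,341),(428,401),(364,445),(386,508),(322,543)]:print("tick outer",a(p))
for x in(82,79):
  for n,p in dict(bl_mid_lo=(219,146),bl_mid_hi=(352,117),r_lo=(181,396),r_hi=(298,416)).items():print(x,n,a(p,x))
```

```text
[524.31489529 124.43428334]
tick outer (-0.0369, 127.5)
tick outer (-0.0877, 132.3)
tick outer (-0.1359, 127.3)
tick outer (-0.1865, 132.0)
tick outer (-0.2322, 126.8)
tick outer (0.0108, 136.4)
tick outer (0.0613, 127.4)
tick outer (0.1096, 132.5)
tick outer (0.1583, 127.5)
tick outer (0.2073, 132.7)
tick outer (0.2565, 127.7)
82 bl_mid_lo (-0.1491, 102.9)
82 bl_mid_hi (-0.1499, 118.3)
82 r_lo (0.1512, 103.9)
82 r_hi (0.1451, 118.9)
79 bl_mid_lo (-0.1449, 104.5)
79 bl_mid_hi (-0.1462, 119.7)
79 r_lo (0.1469, 105.5)
79 r_hi (0.1415, 120.3)
```

Using the dial ticks (0.05 rad apart) as a protractor gives blue at about -0.159 and red at about +0.135. The last hold was near -0.150, so I'll repeat blue slightly deeper and check the reach for red.

```bash
python3 press2.py blue 0.161
python3 - <<'E'
from h import *
for T,X in((.45,-32),(.4,-34),(.35,-36)):
    k=solve_ik(W(X,-85,28),ori2(T,1)); print(T,None if k is None else k.round(2))
g=get_image("scene");g["frame"]=np.load("pics/blue2.npz")["sc"];m=needle(g,77.5,(95,156));print("tip moved",m["yaxis"]-np.tan(m["ang"])*104+2.37)
E
```

```text
zero {'ang': np.float32(-0.017490717), 'yaxis': np.float32(-4.2394686), 'n': 60, 'z': (np.float64(95.0), np.float64(154.0))} 23.45
contact True 41.542329212628445 [1.09 0.42 1.02]
33.39 scene 0.10440113 59 kin 0.12075 force 0.15921467067229486 [-1.7  4.1  6.4] 24.65
29.9 scene 0.14891121 61 kin 0.16100000000000003 force 0.16715104553583193 [-2.9  3.6  6.7] 25.0667
29.9 scene 0.14205424 59 kin 0.16100000000000003 force 0.1679254206787341 [-1.7  2.9  6.7] 26.1167
released -0.00089880824 27.1333
0.45 [-0.25  0.27  2.18  0.12  0.25 -0.17]
0.4 [-0.25  0.27  2.14  0.07  0.33 -0.13]
0.35 [-0.25  0.28  2.1   0.05  0.42 -0.1 ]
tip moved 16.769115
```

Blue held with the tip moved 16.8 mm (0.160 rad) and the needle is back at zero. Now red, lifting clear first.

```bash
sed -i 's/T=.45; X=-32/T=.4; X=-34/; s/^move_to(W(X,y,100)/p=sense()["ee_pos"]; movel([p[0],p[1],110]); move_to(W(X,y,105)/' press2.py
python3 press2.py red 0.138
python3 - <<'E'
from h import *
import os
if os.path.exists("pics/red2.npz"):
    g=get_image("scene");g["frame"]=np.load("pics/red2.npz")["sc"];m=needle(g,77.5,(95,156));print("tip moved",m and m["yaxis"]-np.tan(m["ang"])*104+2.37)
E
```

```text
zero {'ang': np.float32(-0.017118033), 'yaxis': np.float32(-4.192787), 'n': 60, 'z': (np.float64(95.0), np.float64(154.0))} 30.6333
contact True 41.058237290507584 [ 1.23 -0.75  1.  ]
34.35 scene 0.12809914 59 kin 0.1035 force 0.11283607656119655 [-1.  -3.7  4.5] 31.8
31.37 scene 0.15584919 59 kin 0.13800000000000004 force 0.15485558552296158 [-1.7 -2.2  6.2] 32.2
31.37 scene 0.16167733 59 kin 0.13800000000000004 force 0.12706890881573565 [-1.  -3.5  5.1] 33.25
released 0.011524346 34.2417
tip moved -15.7199545
```

View pics/red2.png

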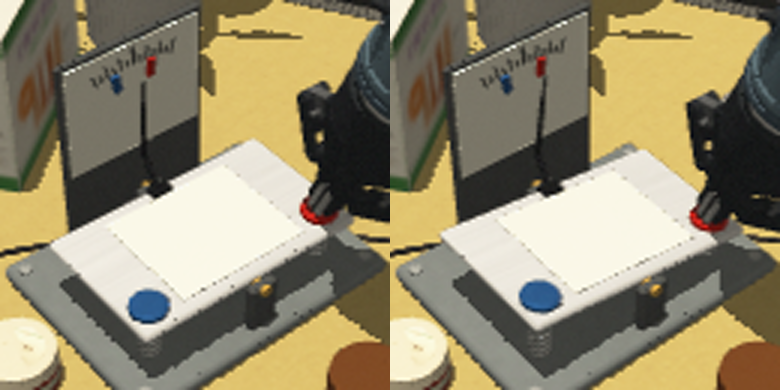

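The right crop shows the finger on the red pad at (707,217) and the needle tip at (543,78), under the red marker at (540,67). That is centred once the 3-pixel parallax seen at zero is allowed for. I'll back off, check zero, and see whether the +0.0115 reading remains.

Run:
```python
from h import *
print(needle(get_image("scene"),77.5,(95,156)))
p=sense()["ee_pos"]; movel([p[0],p[1],112])
move_to(W(-60,-80,135),ori2(.55,1)); wait(.2)
w=get_image("wrist")
print(needle(get_image("scene"),77.5,(95,156)),needle(w,77.5),sense()["time"])
g=get_image("scene");P=np.load("pics/red2.npz")["sc"]
for f in(g["frame"],P):
    g["frame"]=f
    for zr in((95,130),(95,145),(120,150)): n=needle(g,77.5,zr);print(zr,n["ang"],n["yaxis"]-np.tan(n["ang"])*88)
```

```text
{'ang': np.float32(-0.006867133), 'yaxis': np.float32(-3.945802), 'n': 59, 'z': (np.float64(95.0), np.float64(153.0))}
{'ang': np.float32(-0.0030079011), 'yaxis': np.float32(-3.7081), 'n': 59, 'z': (np.float64(95.0), np.float64(153.0))} {'ang': np.float32(0.0018352136), 'yaxis': np.float32(0.12890972), 'n': 54, 'z': (np.float64(94.0), np.float64(147.0))} 35.475
(95, 130) -0.0021773973 -3.4640982
(95, 145) -0.005696282 -3.3675842
(120, 150) 0.0048670196 -3.4984336
(95, 130) 0.13865355 -15.968886
(95, 145) 0.1451155 -16.149876
(120, 150) 0.1502693 -16.065079
```

The wrist view reads 0.0018 rad, the same as before any pressing, so the needle stands at zero. The red hold was at 0.138–0.143 rad, within the marker. I'm handing in.

```bash
python3 -c "
from cell import *
print(job_done(), sense()['time'])"
```

```text
the job is handed in; nothing more can be done
the job is handed in; nothing more can be done
```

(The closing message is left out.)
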